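# Sort the leftovers on the metal shop bench

## Robot

A 7-joint arm with a two-finger parallel gripper is mounted at the origin on the work surface. World frame = base frame: x ahead of the robot, y to its left, z up, the work surface at z = 0. Lengths are in mm, angles in degrees, forces in N, time in s.
With the tool pointing down it reaches from about 425 to 1025 mm from the base axis. Payload 3.6 kg.
Tool frame: the origin (TCP) lies midway between the tips of the shut fingers; the grasp point (between the pads) lies 19 mm behind it (robot.grasp_offset is the distance from the TCP to the grasp point, in mm); z points along the fingers, y is the line along which they close (so a half turn about z gives the same grasp; the last joint's range is limited). The gripper opens to 85 mm and grips with 20 to 120 N. Pads are 22 mm wide; open, the fingers measure 114 mm over their backs; the gripper's body (76 mm by 85 mm) begins 54 mm behind the grasp point. The pads swing forward as they close: fully open they stand 13 mm farther back than shut.
Start: joints at [-73.711, 33.873, 2.773, 92.16, -1.908, 54.013, -1.931], TCP at [267.431, 673.877, 231.302] pointing down, gripper open.
Joint ranges: [-153.93, 153.93], [-27.13, 128.08], [-72.61, 78.16], [10.71, 143.7], [-87.88, 267.88], [4.46, 118.87], [-176.78, 176.78]. Speed limits (degrees/s): [147.25, 147.25, 180, 180, 180, 180, 180].

## Interface

Orientations are given as [roll, pitch, yaw] about the fixed x, y, z axes, in that order (R = Rz(yaw) Ry(pitch) Rx(roll)).
In Python, from plant import robot, vision gives the robot as it stands.
- The arm moves only by the shell command python3 -m creep 'ROWS' [OPENING] [FORCE]. ROWS is a JSON object of lists of equal length, an entry for each row: "translation": the shift along the tool's x, y, z in m, a list of three; "turn": the turn about the tool's z in degrees. In form: {"translation": [[x, y, z], ...], "turn": [turn, ...]}. A call has 1 to 20 rows; each row shifts and turns the commanded pose from where the row before left it, along the tool's axes as they then stand; what a row does not reach is not made up. A row lasts 1/10 s, in which the tool goes at most 50 mm and 8.59 degrees, less where a joint would pass 70% of its speed; a pose out of reach is approached as far as the arm can. A call with a gripper value outside its range is refused whole. OPENING is the finger opening in m, from 0 to 0.0854, set as the call begins (- or left out, the last holds). The fingers move at their own pace and stop on an object; FORCE is the grip in N (left out, the last holds). Time passes only in rows, so rows that do not move let the fingers close. It gives the time, the measured TCP pose, the force, the opening and the grip force at its end, in the units of the state.
- robot.read_state(): the state, without advancing time (a new reading comes with each control period).
- vision.snapshot(name): name is "scene" or "top"; returns a dict with "pixels" (420x560x3 uint8, red, green, blue), "depth" (420x560 float32, mm along the optical axis (not along the pixel's ray), 0 where there is no reading), "mtx" (3x3 intrinsics, pixels), "cam_to_world" (4x4, takes a point from camera to world coordinates). Camera axes: x right, y up, looking along -z (the intrinsics and any distortion apply to the point x, -y, -z); pixel columns grow to the right and rows downward; lengths in mm; the calibration is good to about 2 mm. A picture is of the moment at which its call begins.
- robot.finish_job(): hands the job in; it is judged then, once.
The state is a dict: "clock": time; "joint_positions": joint angles; "dq": joint speeds; "effort": joint torques, N m; "tcp_pos": TCP position; "tool_rot": TCP orientation; "force": force on the tool from outside, world axes, zero at the start; "moment": the same for the moment, N m; "gripper_width": opening from 0.0 (shut) to 1.0 (fully open); "gripper_force": force on a finger pad.
Only numpy, scipy, OpenCV 4.12 (cv2) and the standard library are available. Lean on these libraries where they do the work, as an engineer would, in place of code of your own. Each camera call takes 0.05 s, during which the arm holds its last target. There are 200 camera calls.

## Task

Sort what was left on the bench: the copper pipe goes into the blue bin, the spanner into the orange bin, and the green oil bottle goes from its slanted rest to standing upright on the steel drip tray. Do not let the bottle fall over on the way, and leave everything else on the bench where it is.

Things in the scene. Friction and masses are not known exactly. Their poses are not given: they have to be found in the camera images.
- bottle: Green oil bottle, round, body 52 mm in diameter and 116 mm high, conical shoulder to 130 mm, yellow cap 28 mm in diameter up to 150 mm in all; 0.2 kg. Origin: centre of its underside; its z axis runs along the bottle to the cap. At the start it leans 35 degrees from vertical in the rest, cap end towards the robot's side. Best held by the body above the rest, 95 to 112 mm from the underside.
- rest: Fixed slanted bottle rest, yellow chute on a dark steel foot 150 x 100 mm. Origin: centre of the foot's underside, on the table. The bottle's underside centre stands 45 mm above the origin and the bottle leans towards the rest's -x. The chute is 70 mm wide; its back plate (on the -x side, under the bottle) reaches 82 mm along the bottle, its two side walls 50 mm; above that the bottle is free.
- tray: Fixed square steel drip tray, 130 x 130 mm outside, rim 14 mm high, wall 4 mm, floor 4 mm thick. Origin: centre of its underside, on the table.
- pipe: Piece of copper pipe 22 mm in diameter and 130 mm long with a six-sided brass nut 28 mm across and 26 mm long near each end (84 mm of bare pipe between); lies on the table, 0.18 kg. Origin: on the table below the middle of the pipe; its x axis runs along the pipe, whose centre line is 14 mm above the origin.
- spanner: Steel open-end spanner lying flat on the table, 160 mm long, shaft 17 mm wide and 7 mm thick, a round head at the -x end and an open jaw at the +x end; 0.15 kg. Origin: on the table below the middle of its length; its x axis runs along it.
- blue_bin: Fixed blue open bin, 150 (x) x 220 (y) x 55 mm high, walls and floor 5 mm. Origin: centre of its underside, on the table. A fixed bit of copper pipe (19 mm thick) lies in it along the +x wall.
- orange_bin: Fixed orange open bin, 150 (x) x 220 (y) x 55 mm high, walls and floor 5 mm. Origin: centre of its underside, on the table. A fixed screwdriver (20 mm thick) lies in it along the +x wall.
- oil_tin: Bystander: fixed blue square tin, 90 x 90 x 120 mm and a 15 mm cap. Origin: centre of its underside.
- jar: Bystander: loose amber jar, 68 mm in diameter, 90 mm high, standing. Origin: centre of its underside.
- mug: Bystander: loose white mug, 80 mm in diameter, 90 mm high, standing. Origin: centre of its underside.
- can: Bystander: loose red can with a paper label, 60 mm in diameter, 100 mm high, standing. Origin: centre of its underside.
- tape: Bystander: loose roll of yellow tape, 90 mm in diameter, 40 mm high, lying flat. Origin: centre of its underside.
Mind the look-alikes: they are no part of the job. There is more than one size of the spanner; the job needs the middle-sized.

How it is judged (in metres and radians):
At the end, for the whole second after the job is handed in: Bottle upright (within 0.1 rad) on the tray floor: underside centre within 60 mm of the tray centre along each tray axis and under 12 mm above the tray's underside. Pipe origin in the blue bin, spanner origin in the orange bin, inside the walls and below the 55 mm rim. All three at rest (x of bottle in the frame of tray between -0.06 and 0.06 m and y of bottle in the frame of tray between -0.06 and 0.06 m and z of bottle in the frame of tray between 0 and 0.012 m and angle between bottle's own z axis and vertical below 0.1 rad and x of pipe in the frame of blue_bin between -0.075 and 0.075 m and y of pipe in the frame of blue_bin between -0.11 and 0.11 m and z of pipe in the frame of blue_bin between 0 and 0.055 m and x of spanner in the frame of orange_bin between -0.075 and 0.075 m and y of spanner in the frame of orange_bin between -0.11 and 0.11 m and z of spanner in the frame of orange_bin between 0 and 0.055 m and linear speed of each of bottle, pipe, spanner below 0.03 m/s); the robot touches nothing.
It fails at once if the bottle falls over (leans more than 1.25 rad) (angle between bottle's own z axis and vertical above 1.25 rad).
It fails at once if the jar is pushed away (more than 40 mm) (distance of jar from where it was at the start of the episode above 0.04 m).
It fails at once if the mug is pushed away (more than 40 mm) (distance of mug from where it was at the start of the episode above 0.04 m).
It fails at once if the can is pushed away (more than 40 mm) (distance of can from where it was at the start of the episode above 0.04 m).
It fails at once if the tape is pushed away (more than 40 mm) (distance of tape from where it was at the start of the episode above 0.04 m).
It also fails if it takes over 72 s, if anything falls off the work surface, if the arm or the gripper's body presses on something with over 40 N, if the wrist force passes 120 N, or if a joint passes its speed limit or range.

## Working session

There is one attempt and no reset: what is moved stays moved. The work goes in short steps, Python scripts to look and compute and a shell command to move; the robot and the scene stay as the last step left them, time stands still between calls to the robot, and variables do not carry over. Pictures are saved under pics/ and viewed, at most 10 in all, crops included, and the job is handed in when it is done.

```bash
mkdir -p pics; ls; cat > h.py <<'E'
import numpy as np, cv2
from plant import robot, vision
def snap(n):
    s=vision.snapshot(n); d=s["depth"]; K=np.array(s["mtx"]); T=np.array(s["cam_to_world"])
    v,u=np.mgrid[0:420,0:560]
    P=np.stack([(u-K[0,2])/K[0,0]*d,-(v-K[1,2])/K[1,1]*d,-d],-1)
    W=P@T[:3,:3].T+T[:3,3]; W[d<=0]=np.nan
    return s["pixels"],W
def save(n,img): cv2.imwrite("pics/"+n,img[:,:,::-1])
E
python3 - <<'E'
from h import *
for n in("top","scene"):
    p,W=snap(n); save(n+"0.png",p); np.save(n+"W.npy",W); np.save(n+"P.npy",p)
s=vision.snapshot("top");print({k:v for k,v in s.items() if k not in("pixels","depth")})
print(robot.read_state())
E
```

```text
pics
{'mtx': array([[440.06138781,   0.        , 273.7770467 ],
       [  0.        , 440.06138781, 214.13316139],
       [  0.        ,   0.        ,   1.        ]]), 'cam_to_world': array([[ 2.37074048e-02,  9.90855424e-01, -1.32828791e-01,
         3.44116125e+02],
       [-9.99623189e-01,  2.16560893e-02, -1.68669612e-02,
        -1.27722921e+02],
       [-1.38361678e-02,  1.33178612e-01,  9.90995468e-01,
         1.44869281e+03],
       [ 0.00000000e+00,  0.00000000e+00,  0.00000000e+00,
         1.00000000e+00]])}
{'clock': 0.15, 'joint_positions': array([-73.71206263,  33.91765807,   2.76823205,  92.21924983,
        -1.90866515,  54.01216677,  -1.9306465 ]), 'dq': array([ 0.00273062, -0.18733649, -0.02932267, -0.27036514, -0.04172281,
        0.00091435,  0.08264188]), 'effort': array([ 3.01768552e-03, -5.49246955e+01,  1.54958043e+00, -1.98454928e+01,
        9.52061004e-03,  5.64720467e-03,  4.14958691e-06]), 'tcp_pos': array([267.17097571, 673.28526835, 230.35501823]), 'tool_rot': array([-1.79897198e+02,  5.46440551e-03,  1.58359069e+02]), 'force': array([-0.77366681, -0.25833094,  0.10197475]), 'moment': array([-0.05920256, -0.01321954,  0.0056327 ]), 'gripper_force': 0.0, 'gripper_width': 1.0008481480716807}
```

View pics/top0.png

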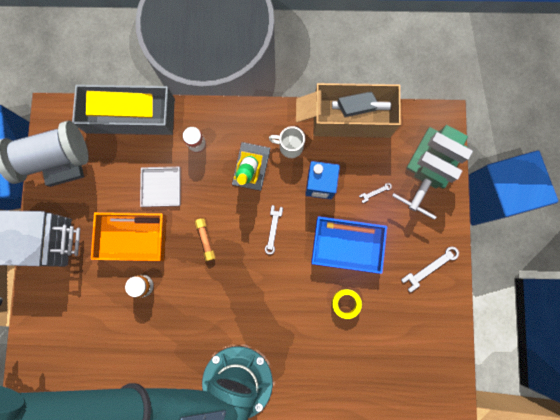

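View pics/scene0.png

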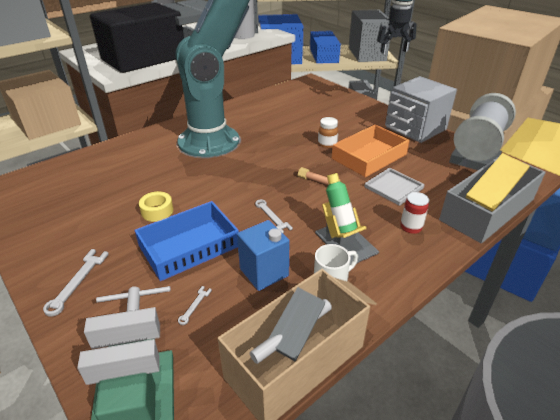

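The top view shows the pipe at (205,240), the middle spanner at (273,230), the bottle in its rest at (247,168) and the tray at (160,187). The orange bin is at (128,237), the blue bin at (349,245), the tin at (322,180), the mug at (291,142) and the can at (193,138). The large and small spanners, at (432,270) and (376,192), are the look-alikes.

The tool can't tilt, so I plan to pivot the bottle upright in the grip by pressing its foot against the fixed tin.

```bash
cat > m.py <<'E'
from h import *
def rect(W,m,name):
    p=W[m]; p=p[np.isfinite(p).all(1)]
    r=cv2.minAreaRect(p[:,:2].astype(np.float32)); 
    q=p[:,:2]-p[:,:2].mean(0); w,V=np.linalg.eigh(q.T@q); a=V[:,1]
    print(name,len(p),"rect",np.round(r[0]),np.round(r[1]),round(r[2],1),"mean",np.round(p.mean(0)),"axis",round(np.degrees(np.arctan2(a[1],a[0])),1),"zmax",np.round(np.percentile(p[:,2],[2,50,98])))
def roi(W,u0,u1,v0,v1,z0,z1,extra=None):
    m=np.zeros(W.shape[:2],bool); m[v0:v1,u0:u1]=1
    m&=(W[...,2]>z0)&(W[...,2]<z1)
    return m if extra is None else m&extra
E
python3 - <<'E'
from m import *
W=np.load("topW.npy");P=np.load("topP.npy");h=cv2.cvtColor(P,cv2.COLOR_RGB2HSV)
bot=(h[...,1]<60)&(h[...,2]>120)
print("table z",np.nanmedian(W[300:340,220:260,2]))
rect(W,roi(W,190,222,212,270,6,60),"pipe")
rect(W,roi(W,260,288,200,258,3,30,bot),"spanner")
rect(W,roi(W,138,184,162,210,7,40),"tray")
rect(W,roi(W,85,170,205,268,45,70),"orange rim")
rect(W,roi(W,305,392,212,280,45,70),"blue rim")
rect(W,roi(W,300,345,155,202,100,127),"tin top")
rect(W,roi(W,270,312,120,160,70,110),"mug")
rect(W,roi(W,180,208,122,156,70,120),"can")
rect(W,roi(W,120,156,270,300,60,110),"jar")
rect(W,roi(W,328,366,285,325,25,60),"tape")
rect(W,roi(W,225,275,140,195,2,20),"rest foot")
g=(h[...,0]>40)&(h[...,0]<85)&(h[...,1]>90)
rect(W,roi(W,228,270,145,195,40,250,g),"green")
y=(h[...,0]>18)&(h[...,0]<38)&(h[...,1]>120)
rect(W,roi(W,228,270,145,195,135,250,y),"cap")
rect(W,roi(W,228,270,140,195,20,135,y),"chute")
W=np.load("sceneW.npy");P=np.load("sceneP.npy");h=cv2.cvtColor(P,cv2.COLOR_RGB2HSV)
g=(h[...,0]>40)&(h[...,0]<85)&(h[...,1]>90)
y=(h[...,0]>18)&(h[...,0]<38)&(h[...,1]>120)
rect(W,roi(W,310,365,165,240,40,250,g),"S green")
rect(W,roi(W,320,345,165,190,100,250,y),"S cap")
E
python3 -c "
import cv2
a=cv2.imread('pics/top0.png')[110:270,150:350];cv2.imwrite('pics/c0.png',cv2.resize(a,None,fx=3.7,fy=3.7,interpolation=2))"
```

```text
table z -0.5045052522957576
pipe 360 rect [447. 114.] [189.  95.] 4.0 mean [448. 121.  22.] axis -162.6 zmax [ 7. 23. 32.]
spanner 256 rect [ 486. -100.] [ 38. 157.] 80.8 mean [ 490. -101.    7.] axis 171.7 zmax [ 3.  7. 14.]
tray 400 rect [630. 275.] [148. 144.] 3.8 mean [622. 279.  11.] axis 123.2 zmax [ 7. 11. 18.]
orange rim 478 rect [449. 367.] [151. 225.] 0.6 mean [450. 367.  53.] axis 89.3 zmax [46. 53. 60.]
blue rim 434 rect [ 439. -344.] [221. 150.] 83.4 mean [ 441. -349.   54.] axis 83.6 zmax [46. 54. 61.]
tin top 794 rect [ 640. -253.] [90. 91.] 83.2 mean [ 636. -254.  119.] axis 128.1 zmax [108. 119. 125.]
mug 197 rect [ 778. -160.] [ 85. 117.] 34.6 mean [ 776. -149.   84.] axis 142.8 zmax [71. 86. 94.]
can 300 rect [769. 163.] [59. 56.] 88.6 mean [767. 162.  96.] axis -139.2 zmax [ 73.  98. 105.]
jar 374 rect [293. 316.] [61. 62.] 58.3 mean [293. 313.  85.] axis 105.1 zmax [63. 88. 94.]
tape 389 rect [ 254. -338.] [87. 88.] 1.8 mean [ 253. -338.   40.] axis 67.0 zmax [29. 40. 46.]
rest foot 876 rect [697. -17.] [187. 167.] 1.3 mean [702. -27.   7.] axis -179.5 zmax [ 2.  6. 14.]
green 215 rect [670. -18.] [ 49. 103.] 76.5 mean [653. -17. 138.] axis 173.1 zmax [ 61. 145. 160.]
cap 94 rect [621.  -5.] [35. 33.] 13.6 mean [620.  -7. 164.] axis -167.0 zmax [140. 166. 174.]
chute 231 rect [677. -17.] [ 71. 103.] 80.0 mean [687. -27.  67.] axis -163.9 zmax [38. 62. 98.]
S green 550 rect [670. -21.] [100.  57.] 3.2 mean [667. -25. 121.] axis 177.7 zmax [ 57. 130. 158.]
S cap 52 rect [622.  -9.] [29. 29.] 47.8 mean [623. -15. 165.] axis 78.4 zmax [153. 166. 175.]
```

View pics/c0.png

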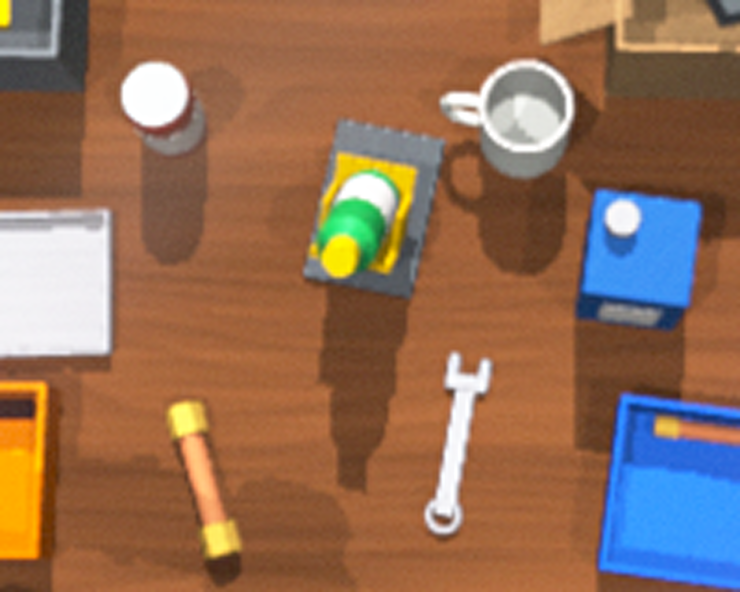

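The crop shows the chute leaning towards the robot with its foot clear. The pipe lies clear with nuts at both ends, and the spanner's jaw points away from the robot. I'll refine the pipe, rest and bottle axes.

```bash
python3 - <<'E'
from m import *
W=np.load("topW.npy");P=np.load("topP.npy");h=cv2.cvtColor(P,cv2.COLOR_RGB2HSV)
rect(W,roi(W,190,222,215,268,15,40),"pipe")
gray=(h[...,1]<70)&(h[...,2]<150)
m=roi(W,225,275,140,195,-5,16,gray).astype(np.uint8); m=cv2.morphologyEx(m,cv2.MORPH_OPEN,np.ones((2,2)))>0
rect(W,m,"foot")
T=[];
for n,r in(("top",(228,270,140,195)),("scene",(310,365,165,240))):
    W=np.load(n+"W.npy");h=cv2.cvtColor(np.load(n+"P.npy"),cv2.COLOR_RGB2HSV)
    m=roi(W,*r,60,250,((h[...,0]>40)&(h[...,0]<85)&(h[...,1]>90)))
    m=cv2.erode(m.astype(np.uint8),np.ones((2,2)))>0
    T.append(W[m])
p=np.vstack(T)
from scipy.optimize import least_squares
def f(q):
    x0,y0,yaw,off=q; t=np.radians(35);d=np.array([-np.sin(t)*np.cos(yaw),-np.sin(t)*np.sin(yaw),np.cos(t)])
    v=p-[x0,y0,45]; s=v@d; r=np.linalg.norm(v-np.outer(s,d),axis=1)
    return np.where(s<116,r-26,np.where(s<150,r-(26-(s-116)*12/14).clip(14),r-14))
for y in(-.3,-.1,.1):
    r=least_squares(f,[700,-27,y,0],loss="soft_l1",f_scale=3); print(r.x[:2],np.degrees(r.x[2]),r.cost,len(p))
E
```

```text
pipe 310 rect [447. 122.] [136.  30.] 19.0 mean [446. 121.  24.] axis -161.9 zmax [15. 24. 32.]
foot 536 rect [689. -24.] [101. 166.] 79.6 mean [704. -41.   7.] axis 178.9 zmax [-4.  7. 15.]
[698.63197684 -22.17632337] -11.450644914258108 890.7400826179999 605
[698.6319872 -22.1762917] -11.450612160466566 890.7400824793084 605
[698.63222145 -22.17532438] -11.449605099422762 890.7400831781821 605
```

```bash
cat > to.py <<'E'
import sys,numpy as np
from plant import robot
s=robot.read_state();p=s["tcp_pos"];y0=s["tool_rot"][2]
print("t",s["clock"],"tcp",np.round(p,1),"yaw",round(y0,1),"w",round(s["gripper_width"],3),"F",np.round(s["force"],1),"g",round(s["gripper_force"],1),"j7",round(s["joint_positions"][6]))
for a in sys.argv[1:]:
    x,y,z,yaw=map(float,a.split(","))
    d=np.array([x,y,z])-p; c,q=np.cos(np.radians(yaw)),np.sin(np.radians(yaw))
    t=(y0-yaw+180)%360-180
    print("turn",round(t,2),"trans after turn (mm)",np.round([d[0]*c+d[1]*q,d[0]*q-d[1]*c,-d[2]],1))
    p=np.array([x,y,z]);y0=yaw
E
python3 to.py 446,121,120,198 446,121,4,198
```

```text
t 0.15 tcp [267.2 673.3 230.4] yaw 158.4 w 1.001 F [-0.8 -0.3  0.1] g 0.0 j7 -2
turn -39.64 trans after turn (mm) [   0.6 -580.5  110.4]
turn 0.0 trans after turn (mm) [ -0.   0. 116.]
```

```bash
python3 -m creep '{"translation":[[0,0,0],[0,0,0],[0,0,0],[0,0,0],[0,0,0],[0,-0.02,0],[0,-0.04,0],[0,-0.04,0],[0,-0.04,0],[0,-0.04,0],[0,-0.04,0.01],[0,-0.04,0.01],[0,-0.04,0.01],[0,-0.04,0.01],[0,-0.04,0.01],[0,-0.04,0.01],[0,-0.04,0.01],[0,-0.04,0.01],[0,-0.04,0.01],[0,-0.04,0.02]],"turn":[-7.93,-7.93,-7.93,-7.93,-7.93,0,0,0,0,0,0,0,0,0,0,0,0,0,0,0]}' 0.06 40; python3 to.py 446,121,60,198 446,121,4,198
```

```text
clock: 2.15
tcp_pos: [448.1, 121.2, 121.7]
tool_rot: [180.0, 0.2, -162.0]
force: [1.0, 0.7, -0.9]
gripper_width: 0.704
gripper_force: 0.0
t 2.15 tcp [448.1 121.2 121.7] yaw -162.0 w 0.704 F [ 1.   0.7 -0.9] g 0.0 j7 81
turn 0.02 trans after turn (mm) [ 2.1  0.5 61.7]
turn 0.0 trans after turn (mm) [-0.  0. 56.]
```

```bash
python3 -m creep '{"translation":[[0.001,0,0.03],[0,0,0.03],[0,0,0.025],[0,0,0.015],[0,0,0.01],[0,0,0.005],[0,0,0.002],[0,0,0]],"turn":[0,0,0,0,0,0,0,0]}' 0.06 40; python3 -m creep '{"translation":[[0,0,0],[0,0,0],[0,0,0],[0,0,0],[0,0,0],[0,0,0],[0,0,0],[0,0,0]],"turn":[0,0,0,0,0,0,0,0]}' 0.0 50; python3 -m creep '{"translation":[[0,0,-0.01],[0,0,-0.02],[0,0,-0.03],[0,0,-0.03],[0,0,-0.03],[0,0,-0.03],[0,0,0]],"turn":[0,0,0,0,0,0,0]}'; python3 to.py 427,-345,150,83.4; python3 -c "
from h import *
p,_=snap('scene');save('s1.png',cv2.resize(p[130:260,230:450],None,fx=2,fy=2))"
```

```text
clock: 2.95
tcp_pos: [446.0, 122.1, 4.6]
tool_rot: [180.0, 0.0, -162.0]
force: [-0.1, 0.2, -0.7]
gripper_width: 0.703
gripper_force: 0.0
clock: 3.75
tcp_pos: [446.1, 122.0, 5.0]
tool_rot: [-180.0, 0.1, -162.0]
force: [-0.6, -0.2, 5.9]
gripper_width: 0.239
gripper_force: 48.7
clock: 4.45
tcp_pos: [447.7, 122.6, 158.0]
tool_rot: [180.0, 0.4, -162.0]
force: [0.8, 0.1, -2.6]
gripper_width: 0.234
gripper_force: 49.5
t 4.45 tcp [447.7 122.6 158. ] yaw -162.0 w 0.234 F [ 0.8  0.1 -2.6] g 49.5 j7 81
turn 114.58 trans after turn (mm) [-466.8   33.1    8. ]
```

View pics/s1.png

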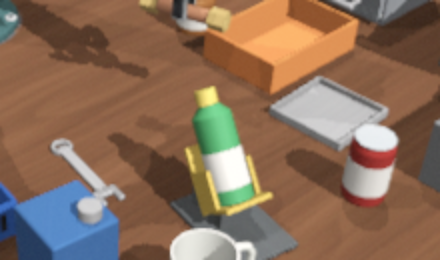

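The crop shows the pipe held at about (185,12), clear of the bench. The next moves carry it to the blue bin.

```bash
python3 -m creep '{"translation":[[0,0,0],[0,0,0],[0,0,0],[0,0,0],[0,0,0],[0,0,0],[0,0,0],[0,0,0],[0,0,0],[0,0,0],[0,0,0],[0,0,0],[0,0,0],[0,0,0]],"turn":[8.185,8.185,8.185,8.185,8.185,8.185,8.185,8.185,8.185,8.185,8.185,8.185,8.185,8.185]}'; python3 -m creep '{"translation":[[-0.02,0.003,0],[-0.03,0.003,0],[-0.04,0.003,0],[-0.04,0.003,0],[-0.04,0.003,0],[-0.04,0.003,0],[-0.04,0.003,0],[-0.04,0.003,0],[-0.04,0.003,0],[-0.04,0.003,0],[-0.04,0.003,0],[-0.03,0,0],[-0.02,0,0],[-0.007,0,0],[0,0,0]],"turn":[0,0,0,0,0,0,0,0,0,0,0,0,0,0,0]}'; python3 to.py 427,-345,30,83.4
```

```text
clock: 5.9
tcp_pos: [444.3, 121.5, 153.1]
tool_rot: [-179.8, 0.1, 83.1]
force: [0.4, 0.0, -2.2]
gripper_width: 0.239
gripper_force: 49.4
clock: 7.4
tcp_pos: [423.9, -345.8, 153.3]
tool_rot: [-179.9, -0.0, 83.3]
force: [0.7, 0.6, -2.1]
gripper_width: 0.235
gripper_force: 49.4
t 7.4 tcp [ 423.9 -345.8  153.3] yaw 83.3 w 0.235 F [ 0.7  0.6 -2.1] g 49.4 j7 47
turn -0.08 trans after turn (mm) [  1.1   3.  123.3]
```

```bash
python3 -m creep '{"translation":[[0,0.003,0.03],[0,0,0.03],[0,0,0.03],[0,0,0.02],[0,0,0.015],[0,0,0.005],[0,0,0]],"turn":[0,0,0,0,0,0,0]}'; python3 -m creep '{"translation":[[0,0,0],[0,0,0],[0,0,0],[0,0,0]],"turn":[0,0,0,0]}' 0.045; python3 -m creep '{"translation":[[0,0,-0.02],[0,0,-0.04],[0,0,-0.04],[0,0,-0.03],[0,0,0]],"turn":[0,0,0,0,0]}' ; python3 to.py 487,-101,130,171.7 487,-101,3,171.7
```

```text
clock: 8.1
tcp_pos: [428.0, -345.1, 23.8]
tool_rot: [-179.9, -0.1, 83.5]
force: [1.2, -0.4, -1.8]
gripper_width: 0.234
gripper_force: 49.4
clock: 8.5
tcp_pos: [428.4, -346.5, 25.1]
tool_rot: [179.9, 0.0, 83.4]
force: [0.4, -0.7, -0.4]
gripper_width: 0.525
gripper_force: 0.0
clock: 9.0
tcp_pos: [430.2, -348.2, 158.6]
tool_rot: [179.5, 0.2, 83.4]
force: [0.5, -1.0, -0.6]
gripper_width: 0.524
gripper_force: 0.0
t 9.0 tcp [ 430.2 -348.2  158.6] yaw 83.4 w 0.524 F [ 0.5 -1.  -0.6] g 0.0 j7 47
turn -88.31 trans after turn (mm) [-20.5 252.8  28.6]
turn 0.0 trans after turn (mm) [  0.   0. 127.]
```

```bash
python3 -m creep '{"translation":[[0,0,0],[0,0,0],[0,0,0],[0,0,0],[0,0,0],[0,0,0],[0,0,0],[0,0,0],[0,0,0],[0,0,0],[0,0,0],[-0.003,0.03,0],[-0.003,0.04,0.005],[-0.003,0.045,0.005],[-0.003,0.045,0.005],[-0.003,0.045,0.01],[-0.003,0.035,0.005],[-0.002,0.012,0],[0,0,0]],"turn":[-8.03,-8.03,-8.03,-8.03,-8.03,-8.03,-8.03,-8.03,-8.03,-8.03,-8.03,0,0,0,0,0,0,0,0]}'; python3 to.py 487,-101,3,171.7; python3 -c "
from m import *
p,W=snap('top');h=cv2.cvtColor(p,cv2.COLOR_RGB2HSV)
save('t2.png',p)
rect(W,roi(W,315,390,215,275,18,45,(h[...,0]<30)&(h[...,1]>80)),'pipes in bin')"
```

```text
clock: 10.9
tcp_pos: [484.2, -97.6, 123.9]
tool_rot: [180.0, -0.0, 172.0]
force: [-0.3, -0.9, 0.3]
gripper_width: 0.526
gripper_force: 0.0
t 10.9 tcp [484.2 -97.6 123.9] yaw 172.0 w 0.526 F [-0.3 -0.9  0.3] g 0.0 j7 87
turn 0.29 trans after turn (mm) [ -3.2  -3.  120.9]
pipes in bin 434 rect [ 459. -347.] [151.  89.] 83.5 mean [ 451. -348.   27.] axis 77.7 zmax [18. 27. 37.]
```

View pics/t2.png

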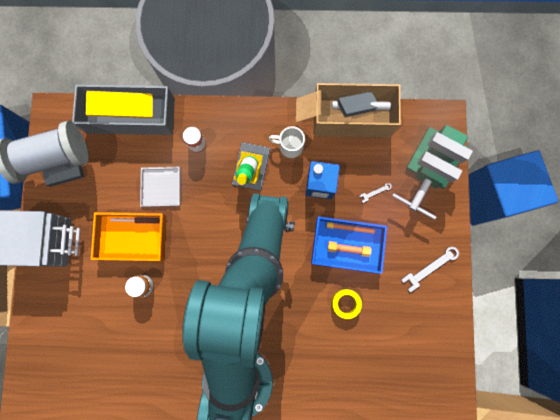

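The pipe now lies in the blue bin at (350,249). Next is the spanner.

```bash
python3 -m creep '{"translation":[[-0.003,-0.003,0.03],[0,0,0.03],[0,0,0.03],[0,0,0.02],[0,0,0.008],[0,0,0.003],[0,0,0]],"turn":[0.3,0,0,0,0,0,0]}'; python3 -m creep '{"translation":[[0,0,0],[0,0,0],[0,0,0],[0,0,0],[0,0,0],[0,0,0],[0,0,0]],"turn":[0,0,0,0,0,0,0]}' 0.0 50; python3 -m creep '{"translation":[[0,0,-0.01],[0,0,-0.02],[0,0,-0.03],[0,0,-0.03],[0,0,-0.03],[0,0,-0.03],[0,0,0]],"turn":[0,0,0,0,0,0,0]}'; python3 to.py 437,367,150,90
```

```text
clock: 11.65
tcp_pos: [486.6, -104.2, 3.6]
tool_rot: [-180.0, 0.0, 171.3]
force: [0.1, -0.1, 0.1]
gripper_width: 0.526
gripper_force: 0.0
clock: 12.35
tcp_pos: [487.2, -103.1, 4.5]
tool_rot: [-180.0, 0.1, 171.5]
force: [-0.4, -1.1, 6.2]
gripper_width: 0.173
gripper_force: 48.8
clock: 13.05
tcp_pos: [488.9, -103.3, 157.5]
tool_rot: [180.0, 0.5, 171.4]
force: [1.6, 1.7, -2.0]
gripper_width: 0.169
gripper_force: 48.9
t 13.05 tcp [ 488.9 -103.3  157.5] yaw 171.4 w 0.169 F [ 1.6  1.7 -2. ] g 48.9 j7 87
turn 81.44 trans after turn (mm) [470.3 -51.9   7.5]
```

```bash
python3 -m creep '{"translation":[[0,0,0],[0,0,0],[0,0,0],[0,0,0],[0,0,0],[0,0,0],[0,0,0],[0,0,0],[0,0,0],[0,0,0]],"turn":[8.14,8.14,8.14,8.14,8.14,8.14,8.14,8.14,8.14,8.14]}'; python3 -m creep '{"translation":[[0.02,-0.004,0],[0.03,-0.004,0],[0.04,-0.004,0],[0.04,-0.004,0],[0.04,-0.004,0],[0.04,-0.004,0],[0.04,-0.004,0],[0.04,-0.004,0],[0.04,-0.004,0],[0.04,-0.004,0],[0.04,-0.004,0],[0.03,-0.004,0],[0.02,-0.004,0],[0.01,0,0],[0,0,0]],"turn":[0,0,0,0,0,0,0,0,0,0,0,0,0,0,0]}'; python3 to.py 437,367,24,90
```

```text
clock: 14.05
tcp_pos: [485.5, -102.6, 152.7]
tool_rot: [-179.9, -0.0, 89.7]
force: [-0.2, 0.0, -2.5]
gripper_width: 0.165
gripper_force: 48.9
clock: 15.55
tcp_pos: [433.4, 368.2, 152.8]
tool_rot: [-180.0, 0.0, 90.2]
force: [0.8, 0.4, -1.1]
gripper_width: 0.168
gripper_force: 48.9
t 15.55 tcp [433.4 368.2 152.8] yaw 90.2 w 0.168 F [ 0.8  0.4 -1.1] g 48.9 j7 -24
turn 0.19 trans after turn (mm) [ -1.2   3.6 128.8]
```

```bash
python3 -m creep '{"translation":[[0,0.003,0.03],[0,0,0.03],[0,0,0.03],[0,0,0.02],[0,0,0.015],[0,0,0.005],[0,0,0]],"turn":[0,0,0,0,0,0,0]}'; python3 -m creep '{"translation":[[0,0,0],[0,0,0],[0,0,0],[0,0,0]],"turn":[0,0,0,0]}' 0.045; python3 -m creep '{"translation":[[0,0,-0.02],[0,0,-0.04],[0,0,-0.045],[0,0,-0.045],[0,0,-0.045],[0,0,-0.03],[0,0,0]],"turn":[0,0,0,0,0,0,0]}' 0.0854 ; python3 to.py 638,-10,250,169 638,-10,109,169
```

```text
clock: 16.25
tcp_pos: [437.4, 365.9, 23.1]
tool_rot: [-180.0, 0.1, 90.0]
force: [-0.8, -0.1, -1.4]
gripper_width: 0.168
gripper_force: 48.9
clock: 16.65
tcp_pos: [437.5, 367.5, 24.0]
tool_rot: [179.9, -0.1, 90.1]
force: [0.9, -0.2, -0.2]
gripper_width: 0.527
gripper_force: 0.0
clock: 17.35
tcp_pos: [439.8, 368.7, 253.4]
tool_rot: [179.6, -0.4, 90.0]
force: [1.4, -0.2, 0.4]
gripper_width: 1.002
gripper_force: 0.0
t 17.35 tcp [439.8 368.7 253.4] yaw 90.0 w 1.002 F [ 1.4 -0.2  0.4] g 0.0 j7 -28
turn -78.95 trans after turn (mm) [-266.9 -333.9    3.4]
turn 0.0 trans after turn (mm) [  0.   0. 141.]
```

```bash
python3 -m creep '{"translation":[[0,0,0],[0,0,0],[0,0,0],[0,0,0],[0,0,0],[0,0,0],[0,0,0],[0,0,0],[0,0,0],[0,0,0]],"turn":[-7.9,-7.9,-7.9,-7.9,-7.9,-7.9,-7.9,-7.9,-7.9,-7.9]}'; python3 -m creep '{"translation":[[-0.016,-0.02,0],[-0.024,-0.03,0],[-0.028,-0.035,0],[-0.028,-0.035,0],[-0.028,-0.035,0],[-0.028,-0.035,0],[-0.028,-0.035,0],[-0.028,-0.035,0],[-0.024,-0.03,0],[-0.02,-0.025,0],[-0.012,-0.015,0],[-0.003,-0.004,0],[0,0,0]],"turn":[0,0,0,0,0,0,0,0,0,0,0,0,0]}'; python3 to.py 638,-10,200,169; python3 -c "
from m import *
p,W=snap('scene');h=cv2.cvtColor(p,cv2.COLOR_RGB2HSV)
save('s3.png',p)"
```

```text
clock: 18.35
tcp_pos: [436.4, 366.5, 247.3]
tool_rot: [-179.9, -0.1, 169.4]
force: [-0.7, -0.2, -0.0]
gripper_width: 0.997
gripper_force: 0.0
clock: 19.65
tcp_pos: [635.3, -11.2, 247.7]
tool_rot: [180.0, -0.1, 169.0]
force: [-0.4, -1.2, 0.4]
gripper_width: 1.002
gripper_force: 0.0
t 19.65 tcp [635.3 -11.2 247.7] yaw 169.0 w 1.002 F [-0.4 -1.2  0.4] g 0.0 j7 84
turn 0.03 trans after turn (mm) [-2.5  1.7 47.7]
```

View pics/s3.png

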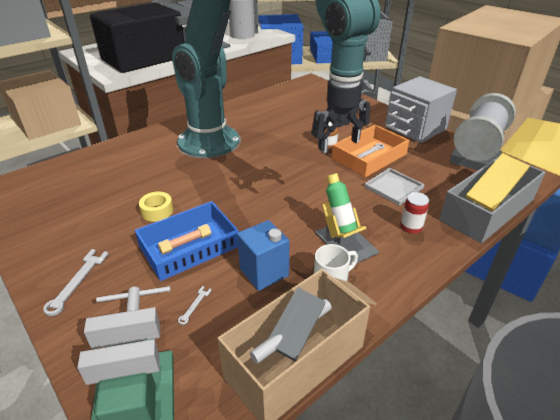

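The gripper fingertips, at (335,140), are right above the bottle cap at (333,178). The spanner is in the orange bin at (370,152) and the pipe is in the blue bin. I'll descend onto the bottle.

```bash
python3 -m creep '{"translation":[[-0.002,0.002,0.02],[0,0,0.02],[0,0,0.02],[0,0,0.02],[0,0,0.02],[0,0,0.015],[0,0,0.01],[0,0,0.007],[0,0,0.004],[0,0,0.002],[0,0,0]],"turn":[0,0,0,0,0,0,0,0,0,0,0]}'; python3 to.py 638,-10,109,169
```

```text
clock: 20.8
tcp_pos: [638.4, -10.2, 110.6]
tool_rot: [180.0, 0.0, 169.0]
force: [-0.6, -0.6, 0.3]
gripper_width: 0.999
gripper_force: 0.0
t 20.8 tcp [638.4 -10.2 110.6] yaw 169.0 w 0.999 F [-0.6 -0.6  0.3] g 0.0 j7 86
turn 0.03 trans after turn (mm) [0.4 0.1 1.6]
```

```bash
python3 -m creep '{"translation":[[0,0,0.001],[0,0,0],[0,0,0],[0,0,0],[0,0,0],[0,0,0],[0,0,0]],"turn":[0,0,0,0,0,0,0]}' 0.0 35; python3 -m creep '{"translation":[[0.003,0,-0.004],[0.006,0,-0.008],[0.008,0,-0.012],[0.01,0,-0.014],[0.01,0,-0.014],[0.01,0,-0.014],[0.008,0,-0.012],[0.004,0,-0.02],[0,0,-0.02],[0,0,-0.01],[0,0,0]],"turn":[0,0,0,0,0,0,0,0,0,0,0]}'; python3 to.py 560,-150,230,173;  python3 -c "
from m import *
p,W=snap('scene');save('s4.png',cv2.resize(p[40:260,180:420],None,fx=2.5,fy=2.5))"
```

```text
clock: 21.5
tcp_pos: [638.3, -10.2, 109.9]
tool_rot: [180.0, 0.0, 169.0]
force: [-1.9, -0.5, 5.3]
gripper_width: 0.595
gripper_force: 36.5
clock: 22.6
tcp_pos: [580.3, 1.3, 238.9]
tool_rot: [179.9, 0.1, 169.1]
force: [-0.0, 1.4, -2.2]
gripper_width: 0.598
gripper_force: 37.1
t 22.6 tcp [580.3   1.3 238.9] yaw 169.1 w 0.598 F [-0.   1.4 -2.2] g 37.1 j7 82
turn -3.95 trans after turn (mm) [   1.7 -152.6    8.9]
```

View pics/s4.png

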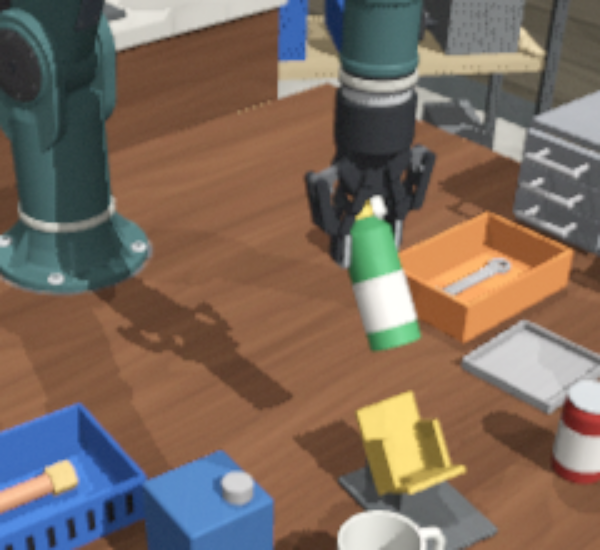

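The bottle is clear of the rest and still leaning about 35°, heel away from the robot. I'll take it to the tin's near face.

```bash
python3 to.py 498,-236,170,173.2; python3 -m creep '{"translation":[[0.005,-0.01,0],[0.006,-0.016,0],[0.006,-0.02,0],[0.006,-0.02,0],[0.006,-0.02,0],[0.006,-0.02,0],[0.006,-0.02,0],[0.006,-0.02,0],[0.006,-0.02,0.01],[0,-0.02,0.01],[0,-0.02,0.01],[0,-0.02,0.01],[0,-0.015,0.01],[0,-0.005,0.01],[0,0,0.005],[0,0,0]],"turn":[-2,-2.1,0,0,0,0,0,0,0,0,0,0,0,0,0,0]}'; cat > tilt.py <<'E'
from m import *
from scipy.optimize import least_squares
s=robot.read_state();t=s["tcp_pos"];yaw=np.radians(s["tool_rot"][2]);ax=np.array([np.cos(yaw),np.sin(yaw),0])
p,W=snap("scene");h=cv2.cvtColor(p,cv2.COLOR_RGB2HSV)
m=(h[...,0]>40)&(h[...,0]<85)&(h[...,1]>90)&(np.linalg.norm(W[...,:2]-t[:2],axis=2)<130)&(W[...,2]>t[2]-130)&(W[...,2]<t[2]+90)
m=cv2.erode(m.astype(np.uint8),np.ones((2,2)))>0
q=W[m]
def f(v):
    th,dx,dy=v[:3]; up=np.array([np.sin(th)*ax[0],np.sin(th)*ax[1],np.cos(th)]); sd=np.array([-ax[1],ax[0],0])
    d=q-(t+[0,0,25])-ax*dx-sd*dy; s_=d@up
    return np.linalg.norm(d-np.outer(s_,up),axis=1)-26
r=least_squares(f,[.4,0,0],loss="soft_l1",f_scale=3)
th=r.x[0];up=np.array([np.sin(th)*ax[0],np.sin(th)*ax[1],np.cos(th)])
o=t+[0,0,25]+ax*r.x[1]; sg=(q-o)@up
print("tilt",np.degrees(th),"dx,dy",r.x[1:],"rms",np.sqrt(np.mean(f(r.x)**2)),"n",len(q),"s range",np.percentile(sg,[1,99]))
E
python3 tilt.py; python3 to.py 498,-236,133,173.2
```

```text
t 22.65 tcp [579.7   1.3 237.7] yaw 169.1 w 0.599 F [-0.4  1.3 -2.2] g 37.1 j7 82
turn -4.14 trans after turn (mm) [  53.  -245.3   67.7]
clock: 24.25
tcp_pos: [496.2, -234.5, 171.0]
tool_rot: [179.9, -0.2, 173.2]
force: [-0.5, -0.0, -1.6]
gripper_width: 0.598
gripper_force: 37.1
tilt 34.99289717109878 dx,dy [ 2.13303161 -0.72576506] rms 2.143577700616369 n 517 s range [-108.57253727   14.42250198]
t 24.3 tcp [ 496.8 -234.5  171.6] yaw 173.2 w 0.6 F [ 0.3  0.1 -2.1] g 37.1 j7 114
turn 0.03 trans after turn (mm) [-1.4 -1.3 38.6]
```

The fit gives a 35° tilt with the underside 108 mm below the pads, as planned. Next I lower it and approach the tin face.

```bash
python3 -m creep '{"translation":[[0,-0.001,0.01],[0,0,0.012],[0,0,0.01],[0,0,0.006],[-0.004,0,0],[-0.004,0,0],[-0.004,0,0],[-0.002,0,0],[0,0,0]],"turn":[0,0,0,0,0,0,0,0,0]}';python3 -m creep '{"translation":[[-0.002,0,0],[-0.002,0,0],[0,0,0]],"turn":[0,0,0]}'
```

```text
clock: 25.2
tcp_pos: [511.7, -238.8, 134.7]
tool_rot: [-180.0, 0.1, 173.2]
force: [-0.3, 0.2, -2.2]
gripper_width: 0.597
gripper_force: 37.1
clock: 25.5
tcp_pos: [514.9, -239.2, 134.4]
tool_rot: [-180.0, 0.0, 173.2]
force: [-0.5, -0.4, -1.6]
gripper_width: 0.602
gripper_force: 37.1
```

```bash
python3 -m creep '{"translation":[[-0.0015,0,0],[-0.0015,0,0],[0,0,0]],"turn":[0,0,0]}';python3 -m creep '{"translation":[[-0.0033,0,-0.0034],[-0.0033,0,-0.0034],[-0.0036,0,-0.0032],[-0.0036,0,-0.0032],[0,0,0]],"turn":[0,0,0,0,0]}'; python3 tilt.py
```

```text
clock: 25.8
tcp_pos: [516.1, -239.3, 134.0]
tool_rot: [180.0, -0.2, 173.1]
force: [-2.6, 0.2, -0.8]
gripper_width: 0.596
gripper_force: 37.3
clock: 26.3
tcp_pos: [532.0, -241.0, 148.0]
tool_rot: [180.0, 0.0, 173.2]
force: [-4.9, 0.9, -2.2]
gripper_width: 0.595
gripper_force: 38.4
tilt 27.774286575667436 dx,dy [ 3.64968124 -0.90251702] rms 2.2349580544572336 n 420 s range [-40.41017371  14.63454702]
```

The bottle is pivoting as intended with only 5 N on it. I'll continue the arc.

```bash
python3 -m creep '{"translation":[[-0.0039,0,-0.0029],[-0.0039,0,-0.0029],[-0.0041,0,-0.0025],[-0.0042,0,-0.0025],[-0.0043,0,-0.0021],[-0.0044,0,-0.0021],[0,0,0]],"turn":[0,0,0,0,0,0,0]}'; python3 tilt.py
```

```text
clock: 27.05
tcp_pos: [557.4, -244.3, 163.0]
tool_rot: [-180.0, 0.1, 173.2]
force: [-3.1, 1.4, -2.7]
gripper_width: 0.6
gripper_force: 37.4
tilt 13.394107649238702 dx,dy [ 3.98664372 -0.95985187] rms 2.380715475587578 n 426 s range [-40.59783452  15.76675472]
```

```bash
python3 -m creep '{"translation":[[-0.0045,0,-0.0018],[-0.0046,0,-0.0017],[-0.0046,0,-0.0014],[0,0,0]],"turn":[0,0,0,0]}'; python3 tilt.py
```

```text
clock: 27.5
tcp_pos: [570.7, -245.9, 167.7]
tool_rot: [-180.0, 0.1, 173.2]
force: [-2.1, 0.6, -3.7]
gripper_width: 0.596
gripper_force: 37.2
tilt 6.125815709832606 dx,dy [ 3.83008812 -0.54447902] rms 2.385490176517031 n 375 s range [-39.52075766  16.18097716]
```

```bash
python3 -m creep '{"translation":[[-0.0046,0,-0.001],[-0.0046,0,-0.001],[-0.001,0,0],[0,0,0],[0.01,0,0],[0.02,0,-0.01],[0.02,0,-0.02],[0.005,0,-0.02],[0,0,-0.005],[0,0,0]],"turn":[0,0,0,0,0,0,0,0,0,0]}'; python3 tilt.py; python3 - <<'E'
from m import *
p,W=snap("top");h=cv2.cvtColor(p,cv2.COLOR_RGB2HSV)
m=roi(W,135,186,160,212,-8,24,(h[...,1]<60)&(h[...,2]>90)); m=cv2.morphologyEx(m.astype(np.uint8),cv2.MORPH_OPEN,np.ones((3,3)))>0
rect(W,m,"tray")
E
python3 to.py 622,277,220,173.2
```

```text
clock: 28.55
tcp_pos: [527.8, -241.2, 226.2]
tool_rot: [-179.9, 0.4, 173.2]
force: [-0.1, 0.3, -2.5]
gripper_width: 0.597
gripper_force: 37.4
tilt -1.7599648760420796 dx,dy [ 3.51277624 -1.15873083] rms 2.860132015287228 n 468 s range [-107.33777012   17.82718747]
tray 1543 rect [624. 280.] [137. 132.] 1.6 mean [623. 281.   5.] axis 156.8 zmax [-3.  4. 16.]
t 28.65 tcp [ 526.4 -240.3  224.3] yaw 173.2 w 0.596 F [-0.   0.6 -2.7] g 37.4 j7 112
turn -0.02 trans after turn (mm) [-33.7 525.    4.3]
```

The bottle is upright at -1.8° and clear of the tin. I'll carry it to the tray at (623,280).

```bash
python3 -m creep '{"translation":[[0,0.008,0],[0,0.016,0],[0,0.024,0],[0,0.03,0],[0,0.034,0],[0,0.034,0],[0,0.034,0],[0,0.034,0],[0,0.034,0],[0,0.034,0],[-0.004,0.034,0],[-0.004,0.034,0],[-0.004,0.034,0],[-0.004,0.034,0],[-0.004,0.034,0],[-0.004,0.028,0],[-0.004,0.022,0],[-0.004,0.016,0],[-0.004,0.01,0],[-0.002,0.004,0]],"turn":[0,0,0,0,0,0,0,0,0,0,0,0,0,0,0,0,0,0,0,0]}'; python3 -m creep '{"translation":[[0,0,0],[0,0,0.02],[0,0,0.03],[0,0,0.025],[0,0,0.015],[0,0,0.005],[0,0,0]],"turn":[0,0,0,0,0,0,0]}'; python3 tilt.py; python3 to.py 626,280,86,173.2
```

```text
clock: 30.65
tcp_pos: [626.3, 284.6, 223.9]
tool_rot: [-180.0, -0.0, 173.2]
force: [0.9, 0.2, -2.2]
gripper_width: 0.601
gripper_force: 37.4
clock: 31.35
tcp_pos: [626.5, 282.4, 129.2]
tool_rot: [-180.0, -0.0, 173.1]
force: [0.1, 0.7, -2.2]
gripper_width: 0.6
gripper_force: 37.4
tilt -2.0983938546875742 dx,dy [ 3.26160936 -0.98728328] rms 2.753694405545177 n 213 s range [-106.27018578   16.03215793]
t 31.4 tcp [627.1 282.9 130.1] yaw 173.1 w 0.598 F [ 0.5  0.2 -2. ] g 37.4 j7 63
turn -0.1 trans after turn (mm) [ 0.8 -3.  44.1]
```

```bash
python3 -m creep '{"translation":[[0,-0.001,0.008],[0,-0.001,0.01],[0,0,0.01],[0,0,0.006],[0,0,0.003],[0,0,0.002],[0,0,0]],"turn":[0,0,0,0,0,0,0]}'; python3 -m creep '{"translation":[[0,0,0.002],[0,0,0.001],[0,0,0]],"turn":[0,0,0]}'
```

```text
clock: 32.1
tcp_pos: [626.4, 281.3, 90.5]
tool_rot: [180.0, 0.0, 173.1]
force: [-0.4, 0.3, -2.7]
gripper_width: 0.597
gripper_force: 37.4
clock: 32.4
tcp_pos: [627.2, 281.4, 90.0]
tool_rot: [179.9, 0.1, 173.1]
force: [-3.2, -1.4, 9.1]
gripper_width: 0.591
gripper_force: 38.4
```

It touched down at TCP z of about 90. I'll press slightly to square it, then release.

```bash
python3 -m creep '{"translation":[[0,0,0.001],[0,0,0],[0,0,0]],"turn":[0,0,0]}'; python3 -m creep '{"translation":[[0,0,0],[0,0,0],[0,0,0],[0,0,0]],"turn":[0,0,0,0]}' 0.0854 20; python3 tilt.py;python3 -m creep '{"translation":[[0,0,-0.01],[0,0,-0.02],[0,0,-0.03],[0,0,-0.04],[0,0,-0.04],[0,0,-0.03],[0,0,-0.01],[0.02,0,0],[0.04,0,0],[0.04,0,0],[0.04,0,0],[0.02,0,0],[0,0,0],[0,0,0],[0,0,0]],"turn":[0,0,0,0,0,0,0,0,0,0,0,0,0,0,0]}';python3 -c "
from m import *
for n in('top','scene'):
    p,W=snap(n);save(n+'9.png',p)
    if n=='scene':
        h=cv2.cvtColor(p,cv2.COLOR_RGB2HSV)
        g=(h[...,0]>40)&(h[...,0]<85)&(h[...,1]>90)
        rect(W,roi(W,340,450,100,230,10,140,g),'green')
a=cv2.imread('pics/top9.png');b=cv2.imread('pics/scene9.png')
cv2.imwrite('pics/f.png',np.hstack([cv2.resize(a[90:340,80:400],(400,312)),cv2.resize(b[60:320,130:450],(400,325))[:312]]))"
```

```text
clock: 32.7
tcp_pos: [627.4, 281.4, 89.9]
tool_rot: [179.9, 0.1, 173.1]
force: [-3.4, -2.5, 14.1]
gripper_width: 0.599
gripper_force: 38.8
clock: 33.1
tcp_pos: [626.1, 281.4, 86.2]
tool_rot: [-180.0, -0.0, 173.2]
force: [0.3, -0.1, 0.4]
gripper_width: 1.001
gripper_force: 0.0
tilt 1.1251316102424804 dx,dy [ 8.04418079 -1.36869633] rms 3.3045377703994596 n 251 s range [-103.89135157   18.99612478]
clock: 34.65
tcp_pos: [468.7, 300.0, 266.4]
tool_rot: [-180.0, 0.1, 173.1]
force: [-0.2, -0.7, 0.4]
gripper_width: 1.003
gripper_force: 0.0
green 353 rect [630. 272.] [50. 32.] 40.6 mean [631. 267.  96.] axis -140.7 zmax [ 13. 104. 132.]
```

View pics/f.png

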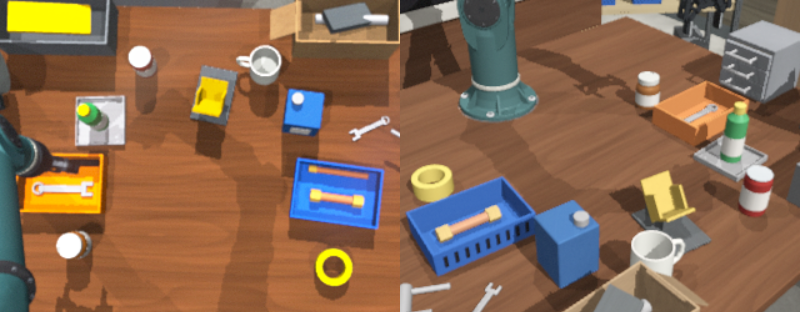

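The bottle stands upright on the tray at (735,140) in the right-hand panel. The spanner is in the orange bin, the pipe is in the blue bin, and the bystanders haven't moved.

```bash
python3 -c "
from plant import robot
print(robot.finish_job())"
```

```text
the job is handed in; nothing more can be done
None
```

The job is handed in at about 35 s: the last pictures show the pipe in the blue bin, the spanner in the orange bin, the bottle upright on the drip tray and everything else where it was; no verdict was returned.

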